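# Park the ice tray in the corner of the gallery rail

### The arm

A 7-joint arm with a two-finger parallel gripper is mounted at the origin on the work surface. World frame = base frame: x ahead of the robot, y to its left, z up, the work surface at z = 0. Lengths are in m, angles in rad, forces in N, time in s.
With the tool pointing down it reaches from about 0.35 to 0.9 m from the base axis. Payload 8.1 kg.
Tool frame: the origin (TCP) lies on the centre line of the jaws, within the pads' length; the fingertips stand 19 mm ahead of it and the grasp point (between the pads) is the TCP (arm.tip_reach is the distance from the TCP to the fingertips, in m); z points along the fingers, y is the line along which they close (so a half turn about z gives the same grasp; the last joint's range is limited). The gripper opens to 92 mm and grips with 3 to 60 N. Pads are 19 mm wide; open, the fingers measure 130 mm over their backs; the gripper's body (75 mm by 190 mm) begins 47 mm behind the grasp point.
Start: joints at [1.08, 0.434, 0.025, 1.573, -0.012, 1.134, -0.075], TCP at [0.236, -0.579, 0.246] pointing down, gripper open.
Joint ranges: [-2.62, 2.62], [-0.44, 2.09], [-1.27, 1.32], [0.08, 2.57], [-1.32, 4.46], [0.12, 2], [-2.74, 2.74]. Speed limits (rad/s): [2.22, 2.22, 3.01, 3.01, 3.14, 3.14, 3.14].

### API

Orientations are given as a rotation vector (axis times angle).
In Python, from cell import arm gives the robot as it stands.
- The arm moves only by the tool arm_command, never from a script. Its argument "targets" is a list that holds one entry, the list of rows, each a list of 6 numbers: the shift along the tool's x, y, z in m, then the turn, a rotation vector about the tool's x, y, z in rad. A call has 1 to 10 rows; each row shifts and turns the commanded pose from where the row before left it, along the tool's axes as they then stand; what a row does not reach is not made up. A row lasts 1/8 s, in which the tool goes at most 62.5 mm and 10.7 degrees, less where a joint would pass 70% of its speed; a pose out of reach is approached as far as the arm can. A call with a gripper value outside its range is refused whole. "jaw" is the finger opening in m, from 0 to 0.0918, set as the call begins (left out, the last holds). The fingers move at their own pace and stop on an object; "newtons" is the grip in N (left out, the last holds). Time passes only in rows, so rows that do not move let the fingers close. It gives the time, the measured TCP pose, the force, the opening and the grip force at its end, in the units of the state.
- arm.observe(): the state, without advancing time (a new reading comes with each control period).
- arm.get_image(name): name is "scene" or "top" or "wrist"; returns a dict with "pixels" (400x640x3 uint8, red, green, blue), "z_map" (400x640 float32, m along the optical axis (not along the pixel's ray), 0 where there is no reading), "fx", "fy", "cx", "cy" (pixels), "dist" ([k1, k2, p1, p2, k3] as OpenCV has them; the pictures are not rectified), "xyz" and "rotation" of the camera in the world; the wrist camera has in their place "T_tool_cam" (4x4, takes a point from camera to tool coordinates, whose origin is the TCP and whose axes are the flange's). Camera axes: x right, y down, z forward; pixel columns grow to the right and rows downward; lengths in m; the calibration is good to about 2 mm. A picture is of the moment at which its call begins: read the wrist's pose just before it.
- arm.sign_off(): hands the job in; it is judged then, once.
The state is a dict: "clock": time; "joints": joint angles; "dq": joint speeds; "joint_efforts": joint torques, N m; "position": TCP position; "ee_rot": TCP orientation; "force": force on the tool from outside, world axes, zero at the start; "ft_torque": the same for the moment, N m; "width": opening from 0.0 (shut) to 1.0 (fully open); "gripper_force": force on a finger pad.
Only numpy, scipy, OpenCV 4.12 (cv2) and the standard library are available. Lean on these libraries where they do the work, as an engineer would, in place of code of your own. Each camera call takes 0.05 s, during which the arm holds its last target. There are 200 camera calls.

### The job

Tidy away the ice tray: push its drawer fully shut and push the tray along the glass into the corner of the black iron rail, so that its back stands flush against the rail and its side against the arm that turns back from one end of the rail (not the end with the brass ball). Only push, with the fingers; never lift or tip the tray, and leave the shaker, the jigger and the muddler where they stand. Finish with the robot clear of everything.

Things in the scene. Friction and masses are not known exactly. Their poses are not given: they have to be found in the camera images.
- tray: Loose clear pale-blue acrylic ice tray, 100 mm deep (its x) by 130 mm wide (its y), 50 mm tall, about 0.6 kg with its drawer, a white strip along the top of its back edge. Origin: centre of its underside; z up, +x towards its closed back, -x towards the drawer. Slides on the glass under roughly 2 to 10 N.
- tray_drawer (a joint): How far the drawer stands out of the tray's front, m: 0 shut, up to 0.06; it starts part open. Friction about 1 N, no latch, so it shuts before the tray begins to slide.
- drawer_front (a point): Centre of the outer face of the drawer's dark blue front panel, 27 mm above the glass. The panel is flat, 130 mm wide, 46 mm tall (from 4 to 50 mm above the glass), 6 mm thick; shut, its outer face lies 56 mm in front (-x) of the tray's origin, moving with the drawer.
- tray_back_left (a point): Point on the tray's back left (+x, +y) upright edge, 50 mm behind and 65 mm left of the tray's origin, 15 mm above the glass.
- tray_back_right (a point): Point on the tray's back right (+x, -y) upright edge, 50 mm behind and 65 mm right of the tray's origin, 15 mm above the glass.
- rail: Fixed straight black iron rail on the glass, 400 mm long (its y), 12 mm thick, 30 mm tall. Origin: at glass height, in the middle of its front face (the face towards the robot and the tray); its +x points away from the tray, square to that face.
- stop: Fixed black iron arm that turns back from one end of the rail (left or right, it varies): 12 mm thick (its y, origin in the middle of the thickness, so its faces lie 6 mm either side), 30 mm tall, with its axes along the rail's. Origin: in the plane of the rail's front face, 194 mm from the rail's middle; the arm reaches 80 mm from there towards -x and ends in a round post 12 mm across and 36 mm tall, flush with its faces.
- finial: Fixed short iron post with a brass ball on top, 52 mm tall, 24 mm across, at the other end of the rail; origin in the plane of the rail's front face, 6 mm in front of the post's axis, at glass height, 194 mm from the rail's middle. Not a stop.
- shaker: Loose stainless steel cocktail shaker, 86 mm across, 207 mm tall, standing to the left of the rail; origin: centre of its underside. Not to be disturbed.
- jigger: Loose green-tinted glass jigger, 50 mm across the rim, 60 mm tall, to the left in front of the rail; origin: centre of its underside. Not to be disturbed.
- muddler: Loose bamboo muddler, 190 mm long (its x), 26 mm thick, lying to the right in front of the rail; origin: centre of its underside. Not to be disturbed.
Things that resemble listed ones, but are neither listed nor needed, are in the scene too. Of the things like the tray, leave any that is brown; of the rest the smaller one is meant.

How it is judged:
At the end, for the whole second after the job is handed in: The drawer is within 4 mm of shut; both back corners of the tray are within 5 mm of the rail's front face; the tray's side is within 5 mm of the arm's inner face; the tray lies flat on the glass at rest (value of joint tray_drawer below 0.004 m and x of tray_back_left in the frame of rail between -0.005 and 0.005 m and x of tray_back_right in the frame of rail between -0.005 and 0.005 m and ((y of stop in the frame of rail above 0 m and y of tray_back_left in the frame of stop between -0.011 and 0 m) or (y of stop in the frame of rail below 0 m and y of tray_back_right in the frame of stop between 0 and 0.011 m)) and height (world z) of tray below 0.004 m and angle between tray's own z axis and vertical below 0.05 rad and linear speed of tray below 0.01 m/s); the robot touches nothing.
It fails at once if the ice tray is lifted or tipped up (height (world z) of tray above 0.012 m or angle between tray's own z axis and vertical above 0.15 rad).
It fails at once if the shaker is pushed aside, lifted or knocked over (distance of shaker from where it was at the start of the episode above 0.02 m or angle between shaker's own z axis and vertical above 0.3 rad).
It fails at once if the jigger is pushed aside, lifted or knocked over (distance of jigger from where it was at the start of the episode above 0.02 m or angle between jigger's own z axis and vertical above 0.3 rad).
It fails at once if the muddler is pushed aside, lifted or knocked over (distance of muddler from where it was at the start of the episode above 0.02 m or angle between muddler's own z axis and vertical above 0.3 rad).
It also fails if it takes over 45 s, if anything falls off the work surface, if the arm or the gripper's body presses on something with over 40 N, if the wrist force passes 120 N, or if a joint passes its speed limit or range.

## Working session

There is one attempt and no reset: what is moved stays moved. The work goes in short steps, Python scripts to look and compute and a tool call to move; the robot and the scene stay as the last step left them, time stands still between calls to the robot, and variables do not carry over. Pictures are saved under pics/ and viewed, at most 10 in all, crops included, and the job is handed in when it is done.

Besides the shell and the picture viewer there is one more tool, called after "Request:" as a command line: name --argument value ..., lists and objects as JSON in quotes. arm_command: Moves the arm, as the interface text tells. Its arguments: {"type":"object","properties":{"targets":{"type":"array","items":{"type":"array","items":{"type":"array","items":{"type":"number"}}}},"jaw":{"type":"number"},"newtons":{"type":"number"}},"required":["targets"]}

```bash
mkdir -p pics; ls; cat > h.py <<'E'
import numpy as np, cv2
from cell import arm
from scipy.spatial.transform import Rotation as R
def grab(n,f):
    d=arm.get_image(n); np.save(f'pics/{f}.npy',d,allow_pickle=True)
    cv2.imwrite(f'pics/{f}.png',d['pixels'][...,::-1]); return d
def load(f): return np.load(f'pics/{f}.npy',allow_pickle=True).item()
def cam(d):
    r=np.array(d['rotation']); 
    return (r if r.shape==(3,3) else R.from_rotvec(r).as_matrix()), np.array(d['xyz'])
def ray(d,uv,z,Rt=None):
    K=np.array([[d['fx'],0,d['cx']],[0,d['fy'],d['cy']],[0,0,1]])
    p=cv2.undistortPoints(np.array(uv,float).reshape(-1,1,2),K,np.array(d['dist'],float)).reshape(-1,2)
    Rm,t=Rt or cam(d)
    v=np.c_[p,np.ones(len(p))]@Rm.T
    return t+v*((z-t[2])/v[:,2])[:,None]
E
python3 - <<'E'
from h import *
for n in('scene','top'):
    d=grab(n,n); print(n,d['xyz'],d['rotation'])
print(arm.observe())
E
```

```text
pics
scene [ 1.19176003 -0.17242171  0.47735987] [-1.81637115 -1.25754131  0.7220714 ]
top [0.30149428 0.04071373 1.23781289] [-2.11235737  2.11679212 -0.1997246 ]
{'clock': 0.1, 'joints': array([ 1.08042025,  0.43515331,  0.02498142,  1.57404634, -0.01156931,
        1.13400636, -0.07512828]), 'dq': array([-1.88165418e-03, -1.26019530e-03,  7.42979901e-05, -2.38202435e-03,
       -5.49620110e-04, -7.32909489e-04, -5.54585256e-04]), 'joint_efforts': array([ 3.28257724e-03, -6.69129181e+01,  9.87885743e-01, -3.15146470e+01,
       -6.06897078e-02,  3.74309882e-02,  6.20988862e-05]), 'position': array([ 0.23609709, -0.57819836,  0.24500797]), 'ee_rot': array([-3.08138028e+00, -6.04896014e-01,  6.94462542e-04]), 'force': array([0.09304755, 0.70663227, 0.78819722]), 'ft_torque': array([-0.02642725,  0.04570156,  0.02222771]), 'gripper_force': 0.0, 'width': 1.002653865589822}
```

View pics/top.png

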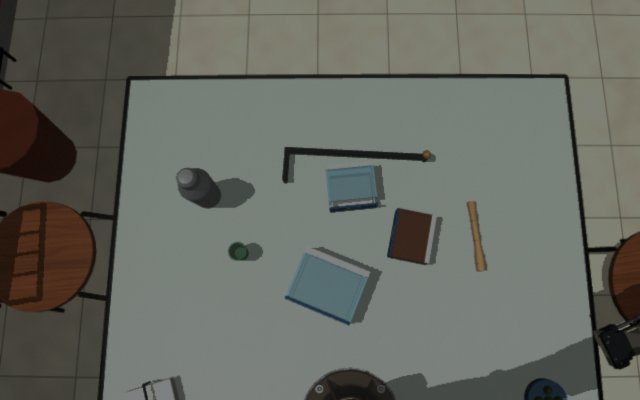

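View pics/scene.png

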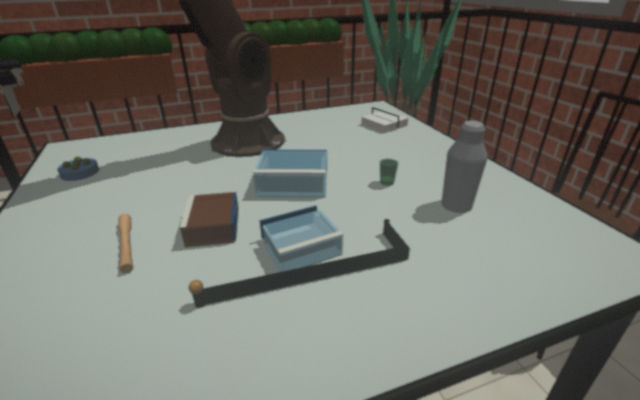

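Top view: there are three tray-like things, a small blue one at (352,187), a larger blue one at (328,287) and a brown one at (412,236). Brown is excluded, and the smaller of the two blue ones fits, with its drawer at the bottom, towards the robot. The rail runs from (287,152) to the ball at (427,157). The arm is at the left end, (288,180). I'll confirm with an enlarged crop.

```bash
python3 - <<'E'
from h import *
d=load('top'); c=d['pixels'][130:290,230:450,::-1]
c=cv2.convertScaleAbs(c,alpha=1.3)
cv2.imwrite('pics/crop.png',cv2.resize(c,None,fx=3.6,fy=3.6,interpolation=cv2.INTER_CUBIC))
E
```

```text
(no output)
```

View pics/crop.png

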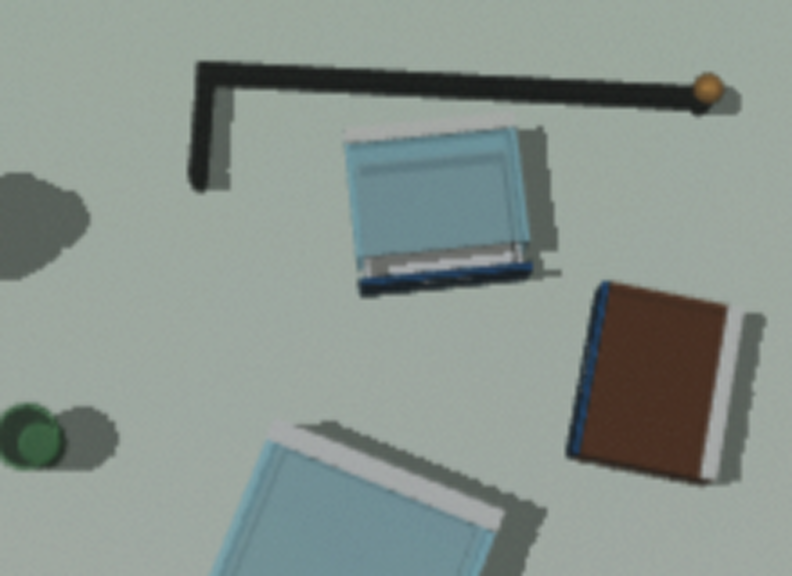

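The crop confirms it: the small blue tray has a white back strip facing the rail and a dark-blue drawer front, slightly open, facing the robot. Next I'll measure.

```bash
python3 - <<'E'
from h import *
d=load('top'); f=lambda l:np.array(l)/3.6+[230,130]-.5+.14
def p(n,l,z): 
    q=ray(d,f(l),z); print(n,np.round(q[:,:2],4).tolist())
    return q
t=p('tray top BL BR',[(346,128),(517,126)],.05)
q=p('panel outer top L R',[(360,285),(531,270)],.05)
r=p('rail top front edge',[(216,86),(690,109)],.03)
p('stop inner top, end',[(213,90),(205,185)],.03)
p('brown corners',[(603,282),(568,457),(742,305)],.05)
p('big tray',[(275,428),(503,513)],.05)
p('jigger',[(30,435)],.05); 
v=r[1]-r[0]; print('rail dir',np.degrees(np.arctan2(-v[0],-v[1])), 'len',np.linalg.norm(v))
for a in(t,q):
    v=a[0]-a[1]; print(np.degrees(np.arctan2(v[0],v[1])),np.linalg.norm(v))
# refine by masks on hsv
hsv=cv2.cvtColor(d['pixels'],cv2.COLOR_RGB2HSV)
m=(hsv[...,2]<60); m[:140]=0;m[190:]=0;m[:,:280]=0;m[:,432:]=0
zs=d['z_map']; print(zs[150:156,350],zs[187,352],zs[250,300])
E
```

```text
tray top BL BR [[0.6631, 0.0605], [0.6642, -0.0687]]
panel outer top L R [[0.542, 0.05], [0.553, -0.0769]]
rail top front edge [[0.7034, 0.1613], [0.6836, -0.2041]]
stop inner top, end [[0.7002, 0.1636], [0.6243, 0.1685]]
brown corners [[0.5438, -0.13], [0.4143, -0.1007], [0.5261, -0.2322]]
big tray [[0.4359, 0.1121], [0.374, -0.0529]]
jigger [[0.431, 0.2911]]
rail dir 3.1065087238764035 len 0.36594039400186407
-0.496461096984041 0.12918903603110932
-4.946285171868897 0.12735798713773638
[1.2672439 1.2613126 1.2626573 1.2561259 1.2613546 1.2738782] 1.2252549 1.2364908
```

Rail yaw is about -3.1°, tray yaw about +5°, and the tray's left side needs to move about 100 mm left to meet the arm. The plan:
1. Push the drawer front square to the rail until the tray is flush.
2. Push the right side along to the arm.

First I'll turn the tool to rail yaw and travel high.

Request:
arm_command --targets '[[[0,0,0,0,0,0.147],[0,0,0,0,0,0.147],[0,0,0,0,0,0.147]]]'

```text
clock: 0.48
position: [0.2362, -0.5783, 0.2453]
ee_rot: [-3.139, 0.091, 0.001]
force: [0.4, -0.1, -0.4]
width: 1.002
gripper_force: 0.0
```

Request:
arm_command --targets '[[[0.0223,-0.0576,0,0,0,0],[0.0223,-0.0576,0,0,0,0],[0.0223,-0.0576,0,0,0,0],[0.0223,-0.0576,0,0,0,0],[0.0223,-0.0576,0,0,0,0],[0.0223,-0.0576,0,0,0,0],[0.0223,-0.0576,0,0,0,0],[0.0223,-0.0576,0,0,0,0],[0.0223,-0.0576,0,0,0,0],[0.0223,-0.0576,0,0,0,0]]]'

```text
clock: 1.72
position: [0.4901, -0.0136, 0.2457]
ee_rot: [3.14, -0.084, -0.0]
force: [1.8, -1.5, 0.3]
width: 1.001
gripper_force: 0.0
```

Request:
arm_command --targets '[[[0,0,0,0,0,0],[0,0,0,0,0,0]]]'

```text
clock: 1.98
position: [0.4892, -0.0158, 0.2453]
ee_rot: [3.14, -0.083, -0.002]
force: [0.5, 0.4, -0.3]
width: 1.0
gripper_force: 0.0
```

```bash
python3 - <<'E'
from h import *
s=arm.observe(); d=grab('wrist','w1'); d['st']=s; np.save('pics/w1.npy',d,allow_pickle=True)
print(d['T_tool_cam'])
E
```

```text
[[-2.36960555e-04 -9.59464436e-01 -2.81829628e-01  7.57196504e-02]
 [ 9.99999659e-01 -4.40261214e-06 -8.25805030e-04 -9.14772981e-05]
 [ 7.91089771e-04 -2.81829727e-01  9.59464110e-01 -1.38313297e-01]
 [ 0.00000000e+00  0.00000000e+00  0.00000000e+00  1.00000000e+00]]
```

View pics/w1.png

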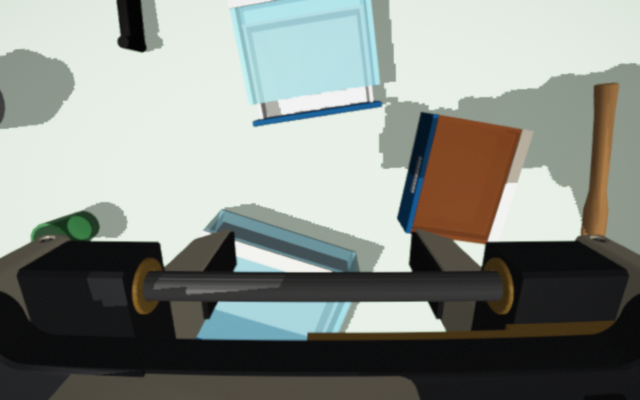

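The wrist view shows the target tray at the top centre, with its drawer panel running from (254,124) to (381,104). The stop's end is at (132,45), and the big tray's back edge runs from (225,210) to (355,255).

```bash
python3 - <<'E'
from h import *
d=load('w1'); s=d['st']; Rt=R.from_rotvec(s['ee_rot']).as_matrix(); T=np.array(d['T_tool_cam'])
P=(Rt@T[:3,:3], s['position']+Rt@T[:3,3])
for n,l,z in [('panel',[(254,123),(381,102)],.05),('big',[(225,209),(355,252)],.05),('stop end inner/outer',[(146,45),(120,42)],.03),('brown',[(432,112),(533,130),(400,228)],.05),('tray sides L,R mid',[(240,45),(378,40)],.05)]:
    print(n,np.round(ray(d,l,z,P)[:,:2],4).tolist())
E
```

```text
panel [[0.5435, 0.0497], [0.557, -0.0766]]
big [[0.4551, 0.0909], [0.3971, -0.047]]
stop end inner/outer [[0.6266, 0.1555], [0.6316, 0.1822]]
brown [[0.545, -0.1272], [0.5228, -0.2326], [0.4232, -0.0968]]
tray sides L,R mid [[0.6165, 0.0553], [0.6138, -0.0744]]
```

Request:
arm_command --targets '[[[0.005,0,0.05,0,0,0],[0.005,0,0.05,0,0,0],[0,0,0.05,0,0,0],[0,0,0.04,0,0,0],[0,0,0.025,0,0,0],[0,0,0,0,0,0]]]'

```text
clock: 2.78
position: [0.4979, -0.0177, 0.0294]
ee_rot: [3.139, -0.087, -0.006]
force: [0.2, 0.3, 0.5]
width: 1.002
gripper_force: 0.0
```

Request:
arm_command --targets '[[[0.008,0,0,0,0,0],[0.008,0,0,0,0,0],[0.008,0,0,0,0,0],[0.008,0,0,0,0,0],[0.006,0,0,0,0,0],[0.006,0,0,0,0,0],[0.006,0,0,0,0,0],[0.005,0,0,0,0,0],[0.005,0,0,0,0,0]]]'

```text
clock: 3.9
position: [0.5598, -0.019, 0.0306]
ee_rot: [3.14, -0.084, -0.0]
force: [-1.5, 1.0, -0.1]
width: 1.001
gripper_force: 1.0
```

Request:
arm_command --targets '[[[0.004,0,0,0,0,0],[0.004,0,0,0,0,0],[0.003,0,0,0,0,0],[0,0,0,0,0,0]]]'

```text
clock: 4.4
position: [0.571, -0.0199, 0.0308]
ee_rot: [3.14, -0.084, 0.001]
force: [-0.1, 0.2, -0.5]
width: 0.998
gripper_force: 0.2
```

Request:
arm_command --targets '[[[0.002,0,0,0,0,0],[0.002,0,0,0,0,0]]]'

```text
clock: 4.65
position: [0.5741, -0.02, 0.0308]
ee_rot: [3.14, -0.084, -0.001]
force: [-4.4, -0.1, 3.4]
width: 1.0
gripper_force: 2.1
```

Request:
arm_command --targets '[[[0.002,0,0,0,0,0],[0.002,0,0,0,0,0]]]'

```text
clock: 4.9
position: [0.5786, -0.0202, 0.0307]
ee_rot: [3.14, -0.084, -0.0]
force: [-4.6, -0.8, 3.0]
width: 0.997
gripper_force: 2.2
```

Request:
arm_command --targets '[[[0.002,0,0,0,0,0],[0.002,0,0,0,0,0]]]'

```text
clock: 5.15
position: [0.5826, -0.0203, 0.0307]
ee_rot: [3.14, -0.084, -0.0]
force: [-5.1, 0.4, 3.6]
width: 1.002
gripper_force: 2.2
```

Request:
arm_command --targets '[[[0.001,0,0,0,0,0],[0.001,0,0,0,0,0]]]'

```text
clock: 5.4
position: [0.5829, -0.0203, 0.0305]
ee_rot: [3.14, -0.084, -0.005]
force: [-12.1, 0.7, 8.5]
width: 1.0
gripper_force: 5.9
```

```bash
python3 - <<'E'
from h import *
d=grab('top','top2'); c=d['pixels'][130:290,230:450,::-1]
c=cv2.convertScaleAbs(c,alpha=1.3)
cv2.imwrite('pics/crop2.png',cv2.resize(c,None,fx=3.6,fy=3.6,interpolation=cv2.INTER_CUBIC))
E
```

```text
(no output)
```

View pics/crop2.png

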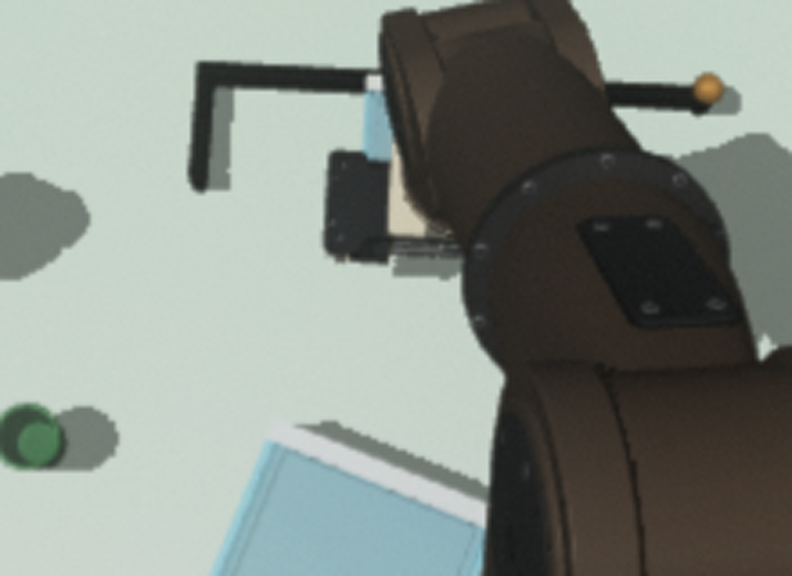

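The tray is flush on the rail: the force rose to 12 N, and its back-left corner is at crop (366,78), on the rail. I'll back off, lift, and check the joints for the 90° turn.

Request:
arm_command --targets '[[[-0.01,0,0,0,0,0],[-0.015,0,0,0,0,0],[-0.01,0,-0.02,0,0,0],[0,0,-0.04,0,0,0],[0,0,-0.05,0,0,0],[0,0,0,0,0,0]]]' --jaw 0.03

```text
clock: 6.2
position: [0.5529, -0.0183, 0.1448]
ee_rot: [-3.14, 0.084, -0.015]
force: [0.9, -1.3, -0.6]
width: 0.393
gripper_force: 0.0
```

```bash
python3 - <<'E'
from h import *
d=load('top2'); q=ray(d,np.array([(366,77),(366,160)])/3.6+[230,130]-.36,.05); print(q)
s=arm.observe(); print(s['joints'].round(3),s['position'])
d=grab('wrist','w2'); d['st']=s; np.save('pics/w2.npy',d,allow_pickle=True)
E
```

```text
[[0.70343018 0.04525425 0.05      ]
 [0.63799195 0.0453885  0.05      ]]
[ 0.098  0.434 -0.217  1.864  0.122  0.847 -1.805] [ 0.55292722 -0.01829817  0.14478819]
```

View pics/w2.png

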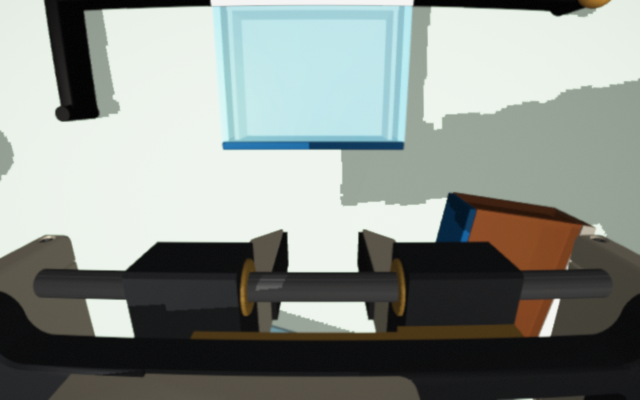

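The wrist view shows the drawer shut and the tray square to the rail: panel edge from (223,146) to (403,146), back at row 3. The right side is clear. Next I'll turn 90° and go to the right side.

Request:
arm_command --targets '[[[0,0,0,0,0,-0.1745],[0,0,0,0,0,-0.1745],[0,0,0,0,0,-0.1745],[0,0,0,0,0,-0.1745],[0,0,0,0,0,-0.1745],[0,0,0,0,0,-0.1745],[0,0,0,0,0,-0.1745],[0,0,0,0,0,-0.1745],[0,0,0,0,0,-0.1745],[0,0,0,0,0,0]]]'

```text
clock: 7.5
position: [0.5491, -0.0186, 0.1394]
ee_rot: [-2.28, -2.159, 0.001]
force: [-0.8, -0.3, -0.1]
width: 0.327
gripper_force: 0.0
```

Request:
arm_command --targets '[[[-0.034,0,0,0,0,0],[-0.034,0.02,0,0,0,0],[-0.034,0.036,0,0,0,0],[0,0.037,0,0,0,0],[0,0,0,0,0,0],[0,0,0,0,0,0]]]'

```text
clock: 8.25
position: [0.6362, -0.1246, 0.1399]
ee_rot: [-2.281, -2.159, 0.001]
force: [0.4, 0.2, 0.4]
width: 0.327
gripper_force: 0.0
```

```bash
python3 - <<'E'
from h import *
d=load('w2'); s=d['st']; Rt=R.from_rotvec(s['ee_rot']).as_matrix(); T=np.array(d['T_tool_cam'])
P=(Rt@T[:3,:3], s['position']+Rt@T[:3,3])
print(ray(d,[(403,142),(411,8),(223,142),(215,8)],.05,P).round(4)); print(ray(d,[(86,9),(100,112)],.03,P).round(4))
s=arm.observe(); print(s['joints'].round(3),s['position'],s['ee_rot'],s['force'])
E
```

```text
[[ 0.5958 -0.0774  0.05  ]
 [ 0.6825 -0.0823  0.05  ]
 [ 0.6027  0.05    0.05  ]
 [ 0.6896  0.0444  0.05  ]]
[[0.7025 0.1447 0.03  ]
 [0.6295 0.1491 0.03  ]]
[ 0.47   0.638 -0.561  1.594  0.38   1.022 -0.259] [ 0.63618965 -0.12460809  0.1398534 ] [-2.28072996e+00 -2.15855775e+00  1.16134622e-03] [0.38214808 0.23655849 0.41213747]
```

Request:
arm_command --targets '[[[0,0,0.04,0,0,0],[0,0,0.04,0,0,0],[0,0,0.02,0,0,0],[0,0,0.01,0,0,0],[0,0,0,0,0,0]]]'

```text
clock: 8.88
position: [0.637, -0.1252, 0.031]
ee_rot: [2.28, 2.161, 0.0]
force: [-0.3, -0.2, 0.4]
width: 0.328
gripper_force: 0.0
```

Request:
arm_command --targets '[[[0.008,0,0,0,0,0],[0.008,0,0,0,0,0],[0.006,0,0,0,0,0],[0.006,0,0,0,0,0],[0.006,0,0,0,0,0],[0.006,0,0,0,0,0],[0.006,0,0,0,0,0],[0.006,0,0,0,0,0]]]'

```text
clock: 9.88
position: [0.6398, -0.0737, 0.0308]
ee_rot: [2.281, 2.16, -0.001]
force: [0.1, -4.7, 2.4]
width: 0.328
gripper_force: 2.2
```

Request:
arm_command --targets '[[[0.008,0,0,0,0,0],[0.008,0,0,0,0,0],[0.008,0,0,0,0,0],[0.008,0,0,0,0,0],[0.008,0,0,0,0,0],[0.008,0,0,0,0,0],[0.008,0,0,0,0,0],[0.006,0,0,0,0,0],[0.006,0,0,0,0,0]]]'

```text
clock: 11.0
position: [0.6434, -0.0052, 0.0307]
ee_rot: [-2.28, -2.161, 0.0]
force: [0.4, -4.5, 3.2]
width: 0.326
gripper_force: 2.3
```

Request:
arm_command --targets '[[[0.004,0,0,0,0,0],[0.004,0,0,0,0,0],[0.003,0,0,0,0,0]]]'

```text
clock: 11.38
position: [0.644, 0.0056, 0.0307]
ee_rot: [-2.28, -2.161, 0.0]
force: [-0.7, -4.7, 2.8]
width: 0.326
gripper_force: 2.3
```

Request:
arm_command --targets '[[[0.002,0,0,0,0,0],[0.002,0,0,0,0,0]]]'

```text
clock: 11.62
position: [0.6442, 0.0094, 0.0307]
ee_rot: [2.28, 2.161, -0.0]
force: [-0.2, -4.8, 3.9]
width: 0.328
gripper_force: 2.2
```

Request:
arm_command --targets '[[[0.003,0,0,0,0,0],[0.003,0,0,0,0,0]]]'

```text
clock: 11.88
position: [0.6445, 0.0157, 0.0307]
ee_rot: [-2.28, -2.161, 0.0]
force: [0.1, -4.5, 3.1]
width: 0.325
gripper_force: 2.1
```

Request:
arm_command --targets '[[[0.002,0,0,0,0,0],[0.002,0,0,0,0,0]]]'

```text
clock: 12.12
position: [0.6447, 0.0196, 0.0307]
ee_rot: [2.28, 2.161, -0.0]
force: [-0.1, -4.5, 2.0]
width: 0.323
gripper_force: 2.1
```

Request:
arm_command --targets '[[[0.0015,0,0,0,0,0],[0.0015,0,0,0,0,0]]]'

```text
clock: 12.38
position: [0.6449, 0.0225, 0.0307]
ee_rot: [-2.28, -2.161, 0.0]
force: [0.4, -3.9, 1.4]
width: 0.326
gripper_force: 2.0
```

Request:
arm_command --targets '[[[0.0015,0,0,0,0,0],[0.0015,0,0,0,0,0]]]'

```text
clock: 12.62
position: [0.645, 0.0255, 0.0307]
ee_rot: [-2.28, -2.161, 0.0]
force: [-0.3, -4.2, 1.5]
width: 0.328
gripper_force: 2.0
```

Request:
arm_command --targets '[[[0.001,0,0,0,0,0],[0.001,0,0,0,0,0]]]'

```text
clock: 12.88
position: [0.6452, 0.0275, 0.0307]
ee_rot: [-2.28, -2.161, 0.0]
force: [-0.2, -3.3, 1.5]
width: 0.327
gripper_force: 1.9
```

```bash
python3 - <<'E'
from h import *
def big(n,a,b,c,e,k):
    d=grab(n,n+'3'); q=cv2.convertScaleAbs(d['pixels'][a:b,c:e,::-1],alpha=1.3)
    return cv2.resize(q,(560,300),interpolation=cv2.INTER_CUBIC)
cv2.imwrite('pics/both3.png',np.vstack([big('top',130,230,250,437,3),big('scene',170,320,180,460,2)]))
E
```

```text
(no output)
```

View pics/both3.png

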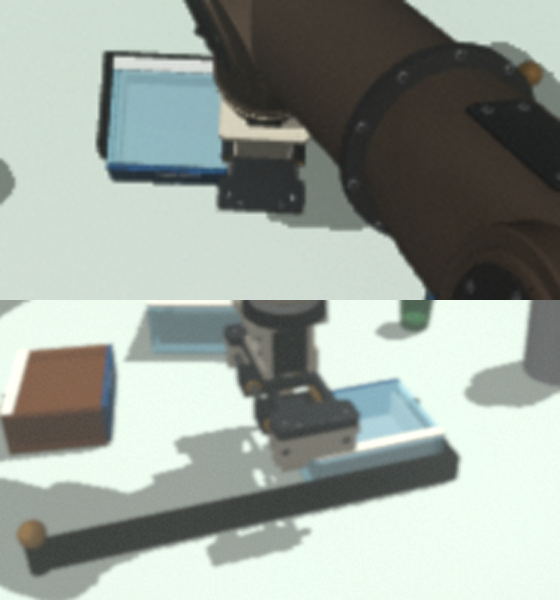

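The tray is square in the corner and close to touching the arm (top crop, left side at column 108). I'll continue until the force rises.

Request:
arm_command --targets '[[[0.001,0,0,0,0,0],[0.001,0,0,0,0,0]]]'

```text
clock: 13.22
position: [0.6452, 0.0282, 0.0307]
ee_rot: [2.28, 2.16, -0.002]
force: [-0.0, -8.1, 5.2]
width: 0.328
gripper_force: 4.2
```

Request:
arm_command --targets '[[[0.001,0,0,0,0,0],[0.001,0,0,0,0,0]]]'

```text
clock: 13.48
position: [0.6451, 0.0282, 0.0307]
ee_rot: [2.28, 2.158, -0.006]
force: [-3.2, -13.6, 7.3]
width: 0.329
gripper_force: 6.6
```

The force rose to 13.6 N, so it is seated on the arm. I'll back off, lift, turn, and view from the front.

Request:
arm_command --targets '[[[-0.012,0,0,0,0,0],[-0.015,0,0,0,0,0],[-0.01,0,-0.02,0,0,0],[0,0,-0.04,0,0,0],[0,0,-0.05,0,0,0]]]' --jaw 0.06

```text
clock: 14.1
position: [0.643, -0.0059, 0.1425]
ee_rot: [-2.28, -2.16, 0.0]
force: [0.8, 0.0, -0.4]
width: 0.654
gripper_force: 0.0
```

Request:
arm_command --targets '[[[0,0,0,0,0,0.1745],[0,0,0,0,0,0.1745],[0,0,0,0,0,0.1745],[0,0,0,0,0,0.1745],[0,0,0,0,0,0.1745],[0,0,0,0,0,0.1745],[0,0,0,0,0,0.1745],[0,0,0,0,0,0.1745],[0,0,0,0,0,0.1745],[0,0,0,0,0,0]]]'

```text
clock: 15.35
position: [0.6437, -0.0052, 0.142]
ee_rot: [-3.14, 0.081, -0.002]
force: [-0.1, -0.5, -0.3]
width: 0.649
gripper_force: 0.0
```

Request:
arm_command --targets '[[[-0.036,0,0,0,0,0],[-0.036,-0.03,0,0,0,0],[-0.036,-0.03,0,0,0,0],[0,-0.034,0,0,0,0],[0,0,0,0,0,0],[0,0,0,0,0,0]]]'

```text
clock: 16.1
position: [0.5409, 0.0936, 0.1411]
ee_rot: [3.14, -0.08, 0.001]
force: [-0.9, -1.0, 0.6]
width: 0.652
gripper_force: 0.0
```

```bash
python3 - <<'E'
from h import *
s=arm.observe(); d=grab('wrist','w4'); print(s['position'],s['ee_rot'],s['joints'].round(2))
E
```

```text
[0.54086596 0.09363466 0.14114303] [ 3.14046409e+00 -7.96499427e-02  8.22781242e-04] [-0.12  0.44 -0.2   1.87  0.11  0.85 -2.  ]
```

View pics/w4.png

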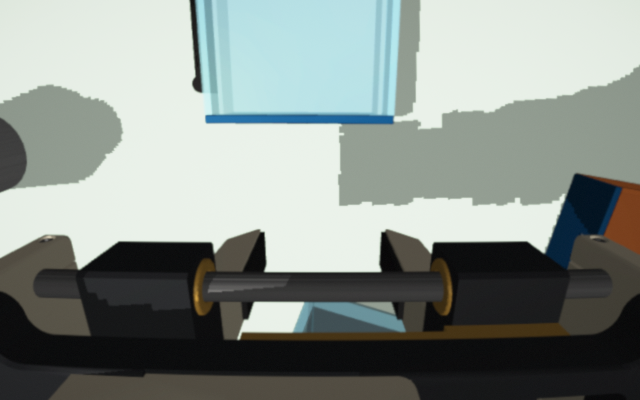

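The tray is against the arm, and the panel is shut and nearly square, from (206,119) to (393,121). One gentle front push will make it flush.

Request:
arm_command --targets '[[[0,0,0.04,0,0,0],[0,0,0.04,0,0,0],[0,0,0.02,0,0,0],[0.008,0,0.01,0,0,0],[0.01,0,0,0,0,0],[0.008,0,0,0,0,0],[0.006,0,0,0,0,0],[0.005,0,0,0,0,0],[0.004,0,0,0,0,0],[0,0,0,0,0,0]]]'

```text
clock: 17.4
position: [0.5818, 0.0919, 0.0308]
ee_rot: [-3.14, 0.084, -0.0]
force: [1.0, -0.6, -0.0]
width: 0.657
gripper_force: 0.0
```

Request:
arm_command --targets '[[[0.002,0,0,0,0,0],[0.002,0,0,0,0,0]]]'

```text
clock: 17.65
position: [0.5855, 0.0918, 0.0307]
ee_rot: [3.14, -0.083, -0.0]
force: [0.1, 0.9, 0.1]
width: 0.653
gripper_force: 0.0
```

Request:
arm_command --targets '[[[0.0015,0,0,0,0,0],[0.0015,0,0,0,0,0]]]'

```text
clock: 17.9
position: [0.5886, 0.0915, 0.0307]
ee_rot: [3.14, -0.084, -0.0]
force: [-0.8, 1.0, -0.1]
width: 0.656
gripper_force: 0.1
```

Request:
arm_command --targets '[[[0.001,0,0,0,0,0],[0.001,0,0,0,0,0]]]'

```text
clock: 18.15
position: [0.5892, 0.0913, 0.0305]
ee_rot: [3.14, -0.083, -0.004]
force: [-5.4, -0.9, 3.9]
width: 0.651
gripper_force: 2.9
```

Request:
arm_command --targets '[[[0.001,0,0,0,0,0],[0.001,0,0,0,0,0]]]'

```text
clock: 18.4
position: [0.5892, 0.0913, 0.0303]
ee_rot: [3.139, -0.083, -0.009]
force: [-13.8, 0.1, 9.8]
width: 0.655
gripper_force: 7.0
```

It is solid against the rail at the predicted position (0.589). Now I'll retreat and verify.

Request:
arm_command --targets '[[[-0.012,0,0,0,0,0],[-0.015,0,0,0,0,0],[-0.01,0,-0.02,0,0,0],[0,0,-0.05,0,0,0],[0,0,-0.05,0,0,0],[0,0,-0.05,0,0,0],[0,0,-0.05,0,0,0],[-0.04,0,0,0,0,0],[0,0,0,0,0,0]]]'

```text
clock: 19.52
position: [0.5137, 0.0958, 0.2514]
ee_rot: [3.141, -0.082, 0.001]
force: [0.2, 0.2, 0.2]
width: 0.652
gripper_force: 0.0
```

Request:
arm_command --targets '[[[0,0.05,0,0,0,0],[0,0.05,0,0,0,0],[0,0.05,0,0,0,0],[0,0.05,0,0,0,0],[0,0.05,0,0,0,0],[0,0.05,0,0,0,0],[0,0,0,0,0,0],[0,0,0,0,0,0]]]'

```text
clock: 20.52
position: [0.4998, -0.2039, 0.2503]
ee_rot: [-3.14, 0.084, 0.0]
force: [1.3, 1.3, 0.2]
width: 0.655
gripper_force: 0.0
```

```bash
python3 - <<'E'
from h import *
def big(n,a,b,c,e):
    d=grab(n,n+'5'); q=cv2.convertScaleAbs(d['pixels'][a:b,c:e,::-1],alpha=1.3)
    return cv2.resize(q,(560,300),interpolation=cv2.INTER_CUBIC)
cv2.imwrite('pics/both5.png',np.vstack([big('top',135,225,265,433),big('scene',170,320,180,460)]))
s=arm.observe(); print(s['position'],s['force'],np.abs(s['dq']).max())
E
```

```text
[ 0.50003856 -0.20276659  0.25051593] [-0.36759827  0.6488959  -0.17273582] 0.006520558649592301
```

View pics/both5.png

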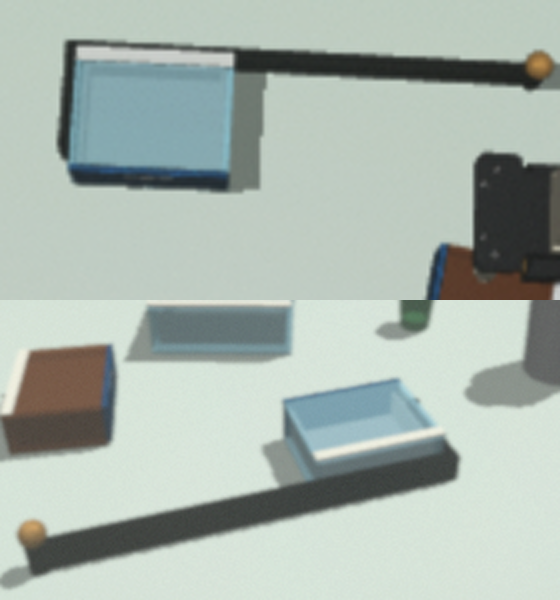

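The picture shows the tray in the corner, with its back on the rail (top crop, row 50), its left side on the arm (column 70), the drawer shut and the robot clear. I'm handing the job in.

```bash
python3 -c "
from cell import arm
print(arm.sign_off())"
```

```text
the job is handed in; nothing more can be done
None
```

I shut the drawer and pushed the tray into the rail's corner, back against the rail and left side against the arm; the final pictures show it there with the robot clear, and I handed the job in at about 21 s (no verdict was returned).

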